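# Sticker the varnish test panels for drying

### The arm

A 6-joint arm with a two-finger parallel gripper is mounted at the origin on a cart in front of the work surface, level with it; the furniture and walls round the work are solid. World frame = base frame: x ahead of the robot, y to its left, z up, the work surface at z = 0. Lengths are in mm, angles in rad, forces in N, time in s.
With the tool pointing down it reaches from about 350 to 875 mm from the base axis. Payload 4.2 kg.
Tool frame: the origin (TCP) lies midway between the tips of the shut fingers; the grasp point (between the pads) lies 19 mm behind it; z points along the fingers, y is the direction in which the jaws open and shut (so a half turn about z gives the same grasp; the last joint's range is limited). The gripper opens to 85 mm and grips with 20 to 120 N. Pads are 22 mm wide; open, the fingers measure 114 mm over their backs; the gripper's body (76 mm by 85 mm) begins 54 mm behind the grasp point. The pads swing forward as they close: fully open they stand 13 mm farther back than shut.
Start: joints at [-0.904, 0.385, 0.008, 0, -1.194, -0.259], TCP at [247.882, -573.719, 231.312] pointing down, gripper open.
Joint ranges: [-3.14, 3.14], [-1.21, 2.06], [-1.07, 1.41], [-3.16, 2.05], [-2.99, -0.16], [-3.1, 3.1]. Speed limits (rad/s): [2.79, 2.79, 3.14, 3.14, 3.14, 3.14].

### API

Orientations are given as a unit quaternion [x, y, z, w].
In Python, from bench import arm gives the robot as it stands.
- The arm moves only by the tool servo_tool, never from a script. Its argument "rows" is a list of rows, each an object of numbers: "fingers": the finger opening in cm, from 0 to 8.54; "x", "y", "z": the shift along the tool's x, y, z in cm; "turn": the turn about the tool's z in degrees. A call has 1 to 10 rows; each row shifts and turns the commanded pose from where the row before left it, along the tool's axes as they then stand; what a row does not reach is not made up. A row lasts 1/12 s, in which the tool goes at most 41.7 mm and 7.16 degrees, less where a joint would pass 70% of its speed; a pose out of reach is approached as far as the arm can. A call is refused whole if a number of a shift passes 4.17 or a number of a turn 7.16, either way. A call with a gripper value outside its range is refused whole. The fingers move at their own pace and stop on an object; the grip force is fixed at half the most. Time passes only in rows, so rows that do not move let the fingers close. It gives the time, the measured TCP pose, the force and the opening at its end, in the units of the state.
- arm.read_state(): the state, without advancing time (a new reading comes with each control period).
- arm.get_image(name): name is "scene" or "top" or "wrist"; returns (picture, depth): 384x512x3 uint8, red, green, blue; 384x512 float32, mm along the optical axis (not along the pixel's ray), 0 where there is no reading.
- arm.camera_model(name): a dict with "fx", "fy", "cx", "cy" (pixels), "pose" (4x4, takes a point from camera to world coordinates). Camera axes: x right, y down, z forward; pixel columns grow to the right and rows downward; lengths in mm; the calibration is good to about 2 mm. A picture is of the moment at which its call begins: read the wrist's pose just before it. camera_model takes no time and is no camera call; for the wrist camera it gives the pose at the moment of the call.
- arm.job_done(): hands the job in, once; it reports no verdict.
The state is a dict: "clock": time; "joints": joint angles; "joint_vel": joint speeds; "joint_efforts": joint torques, N m; "position": TCP position; "ee_rot": TCP orientation; "contact_force": force on the tool from outside, world axes, zero at the start; "wrist_torque": the same for the moment, N m; "gripper_width": finger opening in mm.
Only numpy, scipy, OpenCV 4.12 (cv2) and the standard library are available. Lean on these libraries where they do the work, as an engineer would, in place of code of your own. Each camera call takes 0.05 s, during which the arm holds its last target.

### The job

Stack the two varnished test panels to dry with air between them. A spacer stick already lies across the lower panel near one end: lay the loose square stick of the same thickness (not the thin flat lath) straight across the panel's bare end, about as far from the middle as the first one, then lay the other panel flat on both sticks, squarely over the lower panel. Leave the lower panel and its stick where they are.

Things in the scene. Friction and masses are not known exactly. Their poses are not given: they have to be found in the camera images.
- lower_panel_mid (a point): Centre (half-way up) of the lower panel: a plywood panel 220 x 60 x 20 mm with three brown varnish swatches on top, lying flat on the table, the one with a stick across it. x runs along its 220 mm length towards the end that carries the laid stick (so the bare end is at -x), y along its 60 mm width, z up. Any yaw.
- laid_stick_mid (a point): Centre of the spacer stick already laid: pale wood, 90 x 18 x 18 mm, lying across the lower panel's top about 65 mm from the panel's middle. x runs along its 90 mm length, so about along the panel's y; z up.
- spare_stick_mid (a point): Centre of the loose spacer stick: the same pale wood and size, 90 x 18 x 18 mm, lying on the table. x runs along its 90 mm length, z up. Near it lies a thin flat lath of the same wood, 90 x 30 x 8 mm, which is not wanted; which of the two lies further to the right varies.
- upper_panel_mid (a point): Centre of the other panel: same as the lower one, 220 x 60 x 20 mm, lying flat on the table by itself. x runs along its 220 mm length, y along its 60 mm width (to be gripped across), z up. Either way round will do.
Things that resemble listed ones, but are neither listed nor needed, are in the scene too. Leave any green look-alike of the part that bears laid_stick_mid alone.

How it is judged:
By the outcome, as a careful person would: the job done as asked, in the order asked, and still so for the second after the job is handed in, with the robot touching nothing.
It also fails if it takes over 56 s, if anything falls off the work surface, if the arm or the gripper's body presses on something with over 40 N, if the wrist force passes 120 N, or if a joint passes its speed limit or range.

## Working session

There is one attempt and no reset: what is moved stays moved. The work goes in short steps, Python scripts to look and compute and a tool call to move; the robot and the scene stay as the last step left them, time stands still between calls to the robot, and variables do not carry over. Pictures are saved under pics/ and viewed, and the job is handed in when it is done.

Besides the shell and the picture viewer there is one more tool, called after "Emit:" as name([rows], argument=value, ...), one row to a line, values as JSON. servo_tool: Moves the arm, as the interface text tells. Its arguments: {"type":"object","properties":{"rows":{"type":"array","items":{"type":"object","properties":{"fingers":{"type":"number"},"x":{"type":"number"},"y":{"type":"number"},"z":{"type":"number"},"turn":{"type":"number"}}}}},"required":["rows"]}

```bash
mkdir -p pics; ls; python3 - <<'E'
from bench import arm
import cv2,numpy as np
print(arm.read_state())
for n in ["scene","top"]:
    p,d=arm.get_image(n); cv2.imwrite(f"pics/{n}0.png",p[:,:,::-1]); np.save(f"pics/{n}0.npy",d); np.save(f"pics/{n}0c.npy",p)
    m=arm.camera_model(n); print(n,m)
E
```

```text
pics
{'clock': 0.0, 'joints': array([-9.04402560e-01,  3.85543528e-01,  6.62402730e-03, -4.98915877e-04,
       -1.19399288e+00, -2.58575949e-01]), 'joint_vel': array([ 0.00094151, -0.00092081,  0.00021877, -0.0006133 ,  0.00164722,
        0.00056529]), 'joint_efforts': array([ 9.89350929e-05, -3.92294669e+01,  1.88401634e+01,  4.18608695e+00,
       -4.65695135e-03, -9.37217322e-06]), 'position': array([ 247.65124272, -573.20483663,  230.22875373]), 'ee_rot': array([-2.02408548e-01,  9.79300570e-01,  1.05032690e-03, -2.64560716e-04]), 'contact_force': array([ 0.77999575, -0.76419047, -0.53241956]), 'wrist_torque': array([ 0.00625067,  0.01110048, -0.01783742]), 'gripper_width': 85.38229224359786}
scene {'fx': 382.79784207087346, 'fy': 382.79784207087346, 'cx': 259.70243375663813, 'cy': 188.07788145903538, 'pose': array([[-6.03301751e-01, -3.95421854e-01,  6.92581082e-01,
        -3.46669376e+02],
       [-7.97179713e-01,  3.24107555e-01, -5.09370983e-01,
         6.14660846e+02],
       [-2.30543423e-02, -8.59415994e-01, -5.10756935e-01,
         6.67260872e+02],
       [ 0.00000000e+00,  0.00000000e+00,  0.00000000e+00,
         1.00000000e+00]])}
top {'fx': 467.2254775488879, 'fy': 467.2254775488879, 'cx': 247.2173014287261, 'cy': 185.687246178051, 'pose': array([[ 2.87841409e-02, -9.96075205e-01,  8.36998194e-02,
         3.45553547e+02],
       [-9.99500445e-01, -2.75873199e-02,  1.54207778e-02,
         2.38722631e+01],
       [-1.30512008e-02, -8.41018806e-02, -9.96371688e-01,
         1.29079905e+03],
       [ 0.00000000e+00,  0.00000000e+00,  0.00000000e+00,
         1.00000000e+00]])}
```

View pics/top0.png

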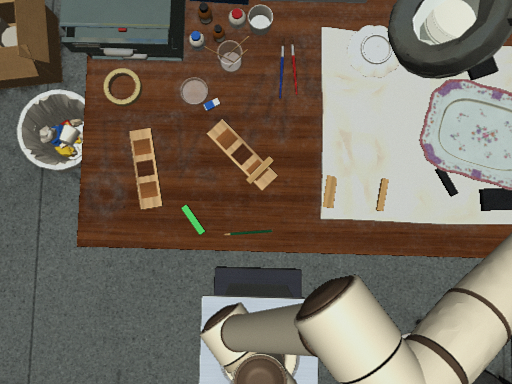

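View pics/scene0.png

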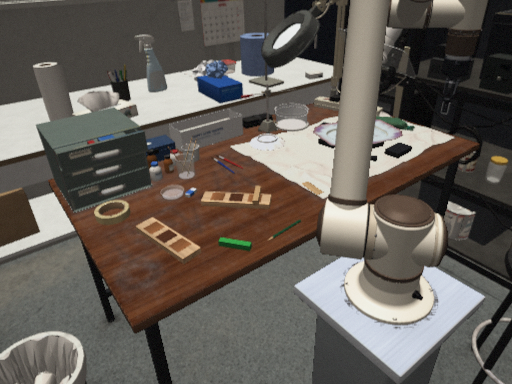

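The top view shows the lower panel at about (242,154) with its stick at (261,169), and the free panel at (146,169). Two pale pieces lie at (330,192) and (383,195), and the green decoy is at (193,219). I'll zoom in and measure these.

```bash
cat > h.py <<'E'
import numpy as np,cv2
from bench import arm
def ray(m,uv,z):
    uv=np.atleast_2d(np.asarray(uv,float)); P=m["pose"]
    r=np.c_[(uv[:,0]-m["cx"])/m["fx"],(uv[:,1]-m["cy"])/m["fy"],np.ones(len(uv))]@P[:3,:3].T
    t=(z-P[2,3])/r[:,2]; return P[:3,3]+r*t[:,None]
def cloud(m,d):
    v,u=np.mgrid[:d.shape[0],:d.shape[1]]
    c=np.stack([(u-m["cx"])/m["fx"]*d,(v-m["cy"])/m["fy"]*d,d],-1)
    return c@m["pose"][:3,:3].T+m["pose"][:3,3]
E
python3 - <<'E'
from h import *
p=np.load("pics/top0c.npy");d=np.load("pics/top0.npy");m=arm.camera_model("top")
hsv=cv2.cvtColor(p,cv2.COLOR_RGB2HSV)
for c in [(330,192),(383,195),(262,170),(242,154),(146,169),(150,190),(340,180)]: print(c,hsv[c[1],c[0]],cloud(m,d)[c[1],c[0]].round(1))
print('table z',np.median(cloud(m,d)[100:200,90:120,2]), 'paper',np.median(cloud(m,d)[150:200,345:370,2]))
mk=((hsv[:,:,0]>8)&(hsv[:,:,0]<25)&(hsv[:,:,1]>70)&(hsv[:,:,2]>150)).astype(np.uint8)
mk=cv2.morphologyEx(mk,cv2.MORPH_CLOSE,np.ones((3,3)))
n,l,s,ce=cv2.connectedComponentsWithStats(mk)
C=cloud(m,d)
for i in range(1,n):
    if s[i,4]>60:
        pts=np.argwhere(l==i)[:,::-1].astype(np.float32)
        print(s[i],ce[i].round(1),np.percentile(C[l==i][:,2],[10,50,90]).round(1))
        for z in(8,18,20,38): 
            w=ray(m,pts,z)[:,:2].astype(np.float32); print(z,cv2.minAreaRect(w))
v=np.hstack([cv2.resize(p[110:230,120:290],None,fx=3,fy=3),cv2.resize(p[150:230,310:400],(270,360) if 0 else None,fx=3,fy=3)[:240].repeat(1,0) if 0 else cv2.resize(p[110:230,310:400],None,fx=3,fy=3)])
cv2.imwrite("pics/z0.png",v[:,:,::-1])
E
```

```text
(330, 192) [ 18 126 164] [ 442.1 -183.8    9.4]
(383, 195) [ 18 125 183] [ 437.5 -327.1   15. ]
(262, 170) [ 18 122 182] [494.2   4.6  39.1]
(242, 154) [ 11 169  71] [539.9  60.5  15.3]
(146, 169) [ 11 163  80] [490.8 323.3  17.7]
(150, 190) [ 13 176 126] [433.1 308.9  20.5]
(340, 180) [ 41  14 205] [ 475.8 -210.4   11.2]
table z 0.5334968156199693 paper 13.345921776801106
[104  68  36  36 428] [121.5  85.6] [21.5 24.9 28.5]
8 ((726.6688842773438, 405.91290283203125), (101.11510467529297, 98.97743225097656), 2.7690799236297607)
18 ((723.6979370117188, 402.93475341796875), (100.32688903808594, 98.20587921142578), 2.76906156539917)
20 ((723.1038818359375, 402.3390808105469), (100.16925811767578, 98.05152893066406), 2.769136667251587)
38 ((717.7560424804688, 396.9783935546875), (98.75045013427734, 96.66270446777344), 2.7690658569335938)
[ 207  119   71   71 1201] [245.1 157.4] [17.1 20.8 37.7]
8 ((544.5158081054688, 58.35459899902344), (220.90728759765625, 90.18748474121094), 46.2104606628418)
18 ((542.965087890625, 58.085594177246094), (219.18519592285156, 89.48442077636719), 46.210151
[... 1390 characters left out ...]
41986083984), 83.3094711303711)
20 ((443.8511047363281, -181.3922576904297), (28.83001708984375, 86.5582046508789), 83.3094711303711)
38 ((442.4588623046875, -178.48486328125), (28.42165756225586, 85.3321304321289), 83.30947875976562)
[377 178  12  33 206] [382.6 194.3] [14.8 17.8 21.6]
8 ((440.49267578125, -328.1533508300781), (17.338354110717773, 88.7351303100586), 80.32003021240234)
18 ((439.7525634765625, -325.4091491699219), (17.203216552734375, 88.0434341430664), 80.32001495361328)
20 ((439.6044921875, -324.86029052734375), (17.17618179321289, 87.90508270263672), 80.32000732421875)
38 ((438.2723693847656, -319.92071533203125), (16.932880401611328, 86.65997314453125), 80.32001495361328)
```

View pics/z0.png

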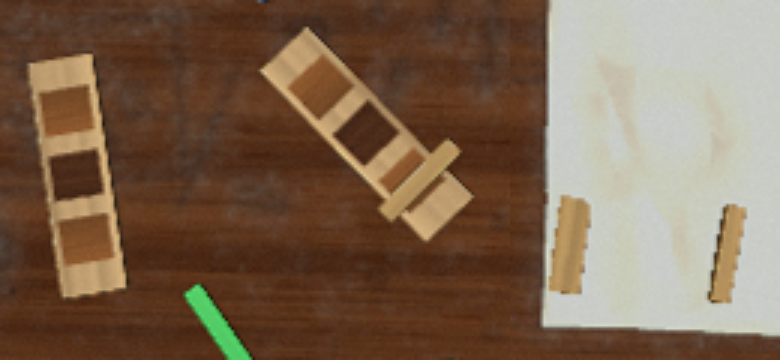

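The right piece measures 18 mm high and 17 × 88 mm, so it is the spare stick. The left one measures 8 mm high and 29 mm wide, so it is the lath. I'll move over the spare stick for a wrist look.

Emit:
servo_tool([
  {"turn": 6.6,"fingers": 8.5},
  {"turn": 6.6},
  {"turn": 6.6},
  {"turn": 6.6},
  {"turn": 6.6},
])

```text
invalid input at $.rows[0]: expected keys fingers, x, y, z, turn
```

Emit:
servo_tool([
  {"x": -1.64,"y": 3.08,"z": 0.33},
  {"x": -1.64,"y": 3.08,"z": 0.33},
  {"x": -1.64,"y": 3.08,"z": 0.33},
  {"x": -1.64,"y": 3.08,"z": 0.33},
  {"x": -1.64,"y": 3.08,"z": 0.33},
  {"x": -1.64,"y": 3.08,"z": 0.33},
  {"x": -1.64,"y": 3.08,"z": 0.33},
  {"x": -1.64,"y": 3.08,"z": 0.33},
  {"x": -1.64,"y": 3.08,"z": 0.33},
])

```text
invalid input at $.rows[0]: expected keys fingers, x, y, z, turn
```

```bash
cat >> h.py <<'E'
from scipy.spatial.transform import Rotation as R
def st():
    s=arm.read_state(); r=R.from_quat(s["ee_rot"]).as_matrix()
    print("t",round(s["clock"],2),"pos",s["position"].round(1),"yawx",round(np.degrees(np.arctan2(r[1,0],r[0,0])),2),"z",r[:,2].round(4),"F",s["contact_force"].round(1),"w",round(s["gripper_width"],1),"j6",round(s["joints"][5],2))
    return s,r
def plan(target,jaw=None):
    "target TCP world; prints turn needed to put jaws at world angle, and shift (cm) in tool axes before/after turning"
    s,r=st(); p=s["position"]; phi=np.degrees(np.arctan2(r[1,0],r[0,0])); t=0
    if jaw is not None:
        t=-((jaw+90-phi+90)%180-90)   # turn + lowers yaw
    print("turn",round(t,2),"(alt",round(t-180*np.sign(t),2),")")
    r2=r@R.from_euler("z",t,degrees=True).as_matrix()
    d=np.asarray(target,float)-p
    print("shift cm after turn",(r2.T@d/10).round(2),"before",(r.T@d/10).round(2))
def wr(name):
    s,r=st(); m=arm.camera_model("wrist"); p,d=arm.get_image("wrist")
    cv2.imwrite(f"pics/{name}.png",p[:,:,::-1]); np.savez(f"pics/{name}.npz",p=p,d=d,pose=m["pose"],k=[m["fx"],m["fy"],m["cx"],m["cy"]])
    return p,d,m
E
python3 - <<'E'
from h import *
p,d,m=wr("w1"); print(m)
C=cloud(m,d); print(C[::64,::64,2].round(0))
E
```

```text
t 0.1 pos [ 247.7 -573.3  230.3] yawx -156.64 z [-9.0e-04  1.8e-03 -1.0e+00] F [-0.6  0.3 -0.2] w 85.6 j6 -0.26
{'fx': 306.54705991961276, 'fy': 306.54705991961276, 'cx': 256.5151122565751, 'cy': 187.75962888390336, 'pose': array([[-3.96417522e-01,  8.74278718e-01,  2.80160438e-01,
         1.75891677e+02],
       [ 9.18068988e-01,  3.76984458e-01,  1.22605267e-01,
        -6.04737894e+02],
       [ 1.57504515e-03,  3.05809486e-01, -9.52091423e-01,
         3.74329016e+02],
       [ 0.00000000e+00,  0.00000000e+00,  0.00000000e+00,
         1.00000000e+00]])}
[[-237. -582. -597. -736. -738. -739. -741. -741.]
 [-237. -472. -736. -739. -739. -742. -739. -642.]
 [  -1.    0.    3. -743. -737. -741. -642. -412.]
 [  15.   12.    2.    0.    1. -740. -742. -737.]
 [   3.   15.   23.   17.   11.    0.    2.   -4.]
 [   3.  292.  299.    2.    1.    3.  299.  292.]]
```

View pics/w1.png

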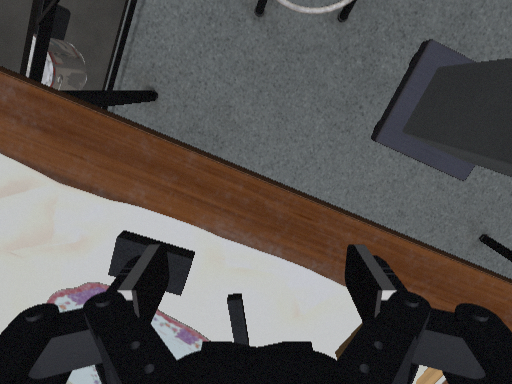

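Emit:
servo_tool([
  {"x": 0,"y": 0,"z": 0,"turn": 6.6,"fingers": 8.5},
  {"x": 0,"y": 0,"z": 0,"turn": 6.6,"fingers": 8.5},
  {"x": 0,"y": 0,"z": 0,"turn": 6.6,"fingers": 8.5},
  {"x": 0,"y": 0,"z": 0,"turn": 6.6,"fingers": 8.5},
  {"x": 0,"y": 0,"z": 0,"turn": 6.6,"fingers": 8.5},
])

```text
clock: 0.57
position: [247.8, -573.5, 230.8]
ee_rot: [0.087, 0.996, 0.0, -0.0]
contact_force: [1.1, -0.3, 0.0]
gripper_width: 85.3
```

Emit:
servo_tool([
  {"x": -1.64,"y": 3.08,"z": 0.33,"turn": 0,"fingers": 8.5},
  {"x": -1.64,"y": 3.08,"z": 0.33,"turn": 0,"fingers": 8.5},
  {"x": -1.64,"y": 3.08,"z": 0.33,"turn": 0,"fingers": 8.5},
  {"x": -1.64,"y": 3.08,"z": 0.33,"turn": 0,"fingers": 8.5},
  {"x": -1.64,"y": 3.08,"z": 0.33,"turn": 0,"fingers": 8.5},
  {"x": -1.64,"y": 3.08,"z": 0.33,"turn": 0,"fingers": 8.5},
  {"x": -1.64,"y": 3.08,"z": 0.33,"turn": 0,"fingers": 8.5},
  {"x": -1.64,"y": 3.08,"z": 0.33,"turn": 0,"fingers": 8.5},
  {"x": -1.64,"y": 3.08,"z": 0.33,"turn": 0,"fingers": 8.5},
])

```text
clock: 1.32
position: [440.4, -323.5, 201.3]
ee_rot: [0.084, 0.996, 0.0, -0.0]
contact_force: [1.0, 0.1, -0.2]
gripper_width: 85.2
```

```bash
python3 - <<'E'
from h import *
p,d,m=wr("w2")
E
```

```text
t 1.32 pos [ 440.4 -323.5  201.3] yawx 170.36 z [-3.e-04  2.e-04 -1.e+00] F [ 1.   0.1 -0.2] w 85.2 j6 -1.4
```

View pics/w2.png

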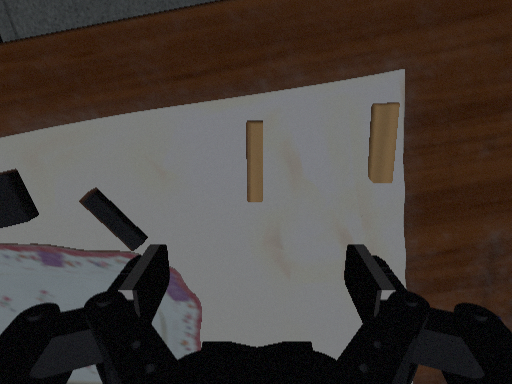

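The wrist view shows the stick at (255,161) and the lath at (384,143), and the jaws are aligned with the stick. Next I'll compute the stick's position from this view.

```bash
cat >> h.py <<'E'
def blobs(name,z,lo=(8,60,90),hi=(25,255,255),amin=150):
    f=np.load(f"pics/{name}.npz"); p=f["p"];k=f["k"]; m=dict(pose=f["pose"],fx=k[0],fy=k[1],cx=k[2],cy=k[3])
    mk=cv2.inRange(cv2.cvtColor(p,cv2.COLOR_RGB2HSV),lo,hi)
    n,l,s,ce=cv2.connectedComponentsWithStats(mk); C=cloud(m,f["d"])
    for i in range(1,n):
        if s[i,4]<amin: continue
        w=ray(m,np.argwhere(l==i)[:,::-1],z)[:,:2].astype(np.float32); q=cv2.minAreaRect(w)
        print(s[i],"z",np.percentile(C[l==i][:,2],[10,50,90]).round(1),"rect",np.round(q[0],1),np.round(q[1],1),round(q[2],2))
E
python3 - <<'E'
from h import *
f=np.load("pics/w2.npz");h=cv2.cvtColor(f["p"],cv2.COLOR_RGB2HSV);print(h[161,255],h[180,230],h[125,255],h[143,384])
m=arm.camera_model("wrist"); C=cloud(m,f["d"]); print(C[161,240:272,2].round(0))
blobs("w2",18,(8,90,60)); blobs("w2",8,(8,90,60))
E
```

```text
[ 16 115 111] [111  14 127] [ 16 113 108] [ 17 106 103]
[-0.  2.  3.  2.  1.  2.  2. 18. 19. 17. 19. 19. 17. 19. 19. 17. 19. 19.
 19. 18. 20. 19. 18.  2.  2.  2.  3.  3.  1.  2.  3.  4.]
[124   0 155  27 763] z [0.3 1.4 2.4] rect [ 285.  -351.4] [147.9   9. ] 88.22
[371  22 121  29 913] z [0.2 1.3 2.3] rect [ 346.1 -136.6] [114.2  18.3] 88.86
[ 323   45  172   37 1208] z [0.3 1.2 2.3] rect [ 359.7 -158.7] [167.5  22. ] 87.92
[231  55  90  23 410] z [0.4 1.4 2.3] rect [ 346.6 -288.2] [14.2 89.5] 4.13
[283  75  30  12 164] z [0.4 1.2 2.2] rect [ 361.8 -268.5] [28.9 10.5] 80.36
[406  88  52  13 213] z [0.3 1.2 2.2] rect [ 397.6 -135.5] [52.5 11.7] 80.36
[ 79  91  40  15 161] z [0.3 1.4 2.4] rect [ 344.1 -472.1] [ 7.8 43.8] 2.84
[ 368  103   32   80 2078] z [ 8.3  9.2 10.2] rect [ 441.2 -187.2] [28.5 85.6] 83.02
[  0 107 126  30 984] z [0.4 1.4 2.3] rect [ 353.1 -517.9] [ 21.6 139.8] 0.72
[451 119  61  19 435] z [0.2 1.2 2.1] rect [443.8 -83.5] [14.  62.3] 0.37
[ 246  121   17   81 1295] z [18.3 19.3 20.2] rect [ 438. -326.] [17.3 89.4] 80.68
[ 404  142  108   45 2058] z [0.3 1.2 2.1] re
[... 912 characters left out ...]
2   80 2078] z [ 8.3  9.2 10.2] rect [ 443.6 -183.4] [29.4 88.2] 83.02
[  0 107 126  30 984] z [0.4 1.4 2.3] rect [ 352.7 -524.3] [ 22.3 144.1] 0.72
[451 119  61  19 435] z [0.2 1.2 2.1] rect [446.2 -76.6] [14.4 64.3] 0.37
[ 246  121   17   81 1295] z [18.3 19.3 20.2] rect [ 440.3 -326.5] [17.8 92.1] 80.68
[ 404  142  108   45 2058] z [0.3 1.2 2.1] rect [ 481.  -100.1] [120.5  47.4] 89.13
[ 405  215  107   40 1962] z [0.3 1.2 2.1] rect [570.4 -97.4] [ 37.7 127.5] 0.31
[415 264  67  15 284] z [0.3 1.1 2. ] rect [ 621.2 -108.6] [82.2 13.3] 87.69
[423 289  59  22 599] z [0.3 1.2 2. ] rect [ 665.8 -102.1] [30.7 74. ] 2.31
[490 291  22  21 168] z [0.4 1.1 2. ] rect [674.9 -39.4] [29.5 26. ] 48.77
```

Emit:
servo_tool([
  {"x": 0.1,"y": -0.27,"z": 3.8,"turn": 0,"fingers": 6},
  {"x": 0,"y": 0,"z": 3.8,"turn": 0,"fingers": 6},
  {"x": 0,"y": 0,"z": 3.8,"turn": 0,"fingers": 6},
  {"x": 0,"y": 0,"z": 3.8,"turn": 0,"fingers": 6},
  {"x": 0,"y": 0,"z": 2.8,"turn": 0,"fingers": 6},
  {"x": 0,"y": 0,"z": 1.4,"turn": 0,"fingers": 6},
  {"x": 0,"y": 0,"z": 0,"turn": 0,"fingers": 6},
])

```text
clock: 1.95
position: [435.5, -326.5, 3.7]
ee_rot: [0.084, 0.996, 0.001, -0.004]
contact_force: [0.2, -0.0, 0.5]
gripper_width: 60.0
```

```bash
python3 - <<'E'
from h import *
plan((439,-326,3.5),80.6)
E
```

```text
t 1.95 pos [ 435.5 -326.5    3.7] yawx 170.32 z [-0.0081  0.0034 -1.    ] F [ 0.2 -0.   0.5] w 60.0 j6 -1.39
turn -0.28 (alt 179.72 )
shift cm after turn [-0.34  0.11  0.02] before [-0.34  0.11  0.02]
```

Emit:
servo_tool([
  {"x": -0.3,"y": 0.1,"z": 0,"turn": 0,"fingers": 6},
  {"x": 0,"y": 0,"z": 0,"turn": 0,"fingers": 6},
  {"x": 0,"y": 0,"z": 0,"turn": 0,"fingers": 1},
  {"x": 0,"y": 0,"z": 0,"turn": 0,"fingers": 1},
  {"x": 0,"y": 0,"z": 0,"turn": 0,"fingers": 1},
  {"x": 0,"y": 0,"z": 0,"turn": 0,"fingers": 1},
  {"x": 0,"y": 0,"z": 0,"turn": 0,"fingers": 1},
  {"x": 0,"y": 0,"z": 0,"turn": 0,"fingers": 1},
])

```text
clock: 2.62
position: [442.0, -327.4, 8.9]
ee_rot: [0.084, 0.996, -0.0, 0.001]
contact_force: [-1.6, 0.4, 7.1]
gripper_width: 16.0
```

```bash
python3 - <<'E'
from h import *
plan((439,-326,150),80.6)
E
```

```text
t 2.62 pos [ 442.  -327.4    8.9] yawx 170.38 z [ 1.6e-03 -8.0e-04 -1.0e+00] F [-1.6  0.4  7.1] w 16.0 j6 -1.4
turn -0.22 (alt 179.78 )
shift cm after turn [  0.3    0.08 -14.11] before [  0.3    0.08 -14.11]
```

Emit:
servo_tool([
  {"x": 0,"y": 0,"z": 0,"turn": 0,"fingers": 1},
])

```text
clock: 2.7
position: [442.0, -327.4, 8.9]
ee_rot: [0.084, 0.996, -0.0, 0.001]
contact_force: [-1.1, 0.8, 5.9]
gripper_width: 16.1
```

```bash
python3 - <<'E'
from h import *
p,d,m=wr("w3"); 
E
```

```text
t 2.7 pos [ 442.  -327.4    8.9] yawx 170.39 z [ 1.5e-03 -8.0e-04 -1.0e+00] F [-1.1  0.8  5.9] w 16.1 j6 -1.4
```

View pics/w3.png

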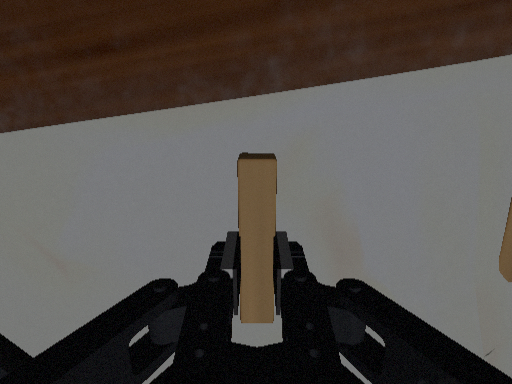

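The stick sits square between the pads. I'll lift it and check that it holds.

Emit:
servo_tool([
  {"x": 0,"y": 0,"z": -1,"turn": 0,"fingers": 1},
  {"x": 0,"y": 0,"z": -2,"turn": 0,"fingers": 1},
  {"x": 0,"y": 0,"z": -3,"turn": 0,"fingers": 1},
  {"x": 0,"y": 0,"z": -3,"turn": 0,"fingers": 1},
  {"x": 0,"y": 0,"z": -3,"turn": 0,"fingers": 1},
  {"x": 0,"y": 0,"z": 0,"turn": 0,"fingers": 1},
  {"x": 0,"y": 0,"z": 0,"turn": 0,"fingers": 1},
])

```text
clock: 3.33
position: [442.5, -327.5, 130.3]
ee_rot: [0.084, 0.996, -0.001, 0.003]
contact_force: [-0.9, 0.9, -1.2]
gripper_width: 16.2
```

```bash
python3 - <<'E'
from h import *
p,d,m=wr("w4"); s,r=st()
f=np.load("pics/w4.npz")
C=cloud(m,d); L=(C-s["position"])@r   # tool frame
h=cv2.cvtColor(p,cv2.COLOR_RGB2HSV)
mk=(cv2.inRange(h,(8,90,40),(25,255,255))>0)&(abs(L[:,:,2])<40)&(abs(L[:,:,1])<25)&(abs(L[:,:,0])<80)
q=L[mk]; print(mk.sum(),np.percentile(q,[1,10,50,90,99],axis=0).round(1))
n,l,ss,ce=cv2.connectedComponentsWithStats(mk.astype(np.uint8)); i=1+ss[1:,4].argmax();print(ss[i])
z=np.median(L[l==i][:,2]); w=ray(m,np.argwhere(l==i)[:,::-1],s["position"][2]-z); 
print(z,cv2.minAreaRect((((w-s["position"])@r)[:,:2]).astype(np.float32)))
E
```

```text
t 3.33 pos [ 442.5 -327.5  130.3] yawx 170.36 z [ 0.0053 -0.0018 -1.    ] F [-0.9  0.9 -1.2] w 16.2 j6 -1.4
t 3.38 pos [ 441.4 -327.   128.5] yawx 170.34 z [ 1.7e-03 -1.0e-04 -1.0e+00] F [ 0.4  0.7 -1.1] w 16.2 j6 -1.4
5995 [[-40.1  -9.1 -13.5]
 [-29.9  -7.4 -12.9]
 [ 11.6  -0.3 -12.1]
 [ 42.7   6.4 -11.3]
 [ 47.9   8.2  -6.5]]
[ 237  153   40  170 5992]
-12.1185261702314 ((4.563819885253906, -0.49938011169433594), (91.59393310546875, 17.777803421020508), 0.05988090857863426)
```

View pics/w4.png

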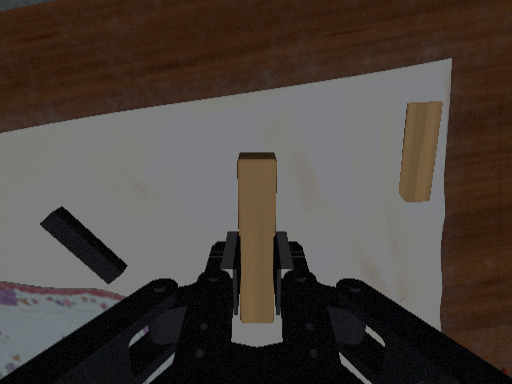

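The stick is held firmly; its centre is about 4 mm along tool +x and its top 12 mm above the TCP. Next I'll turn the jaws to the panel axis and fly to a viewpoint beside the lower panel.

Emit:
servo_tool([
  {"x": 0,"y": 0,"z": 0,"turn": 6.8,"fingers": 1},
  {"x": 0,"y": 0,"z": 0,"turn": 6.8,"fingers": 1},
  {"x": 0,"y": 0,"z": 0,"turn": 6.8,"fingers": 1},
  {"x": 0,"y": 0,"z": 0,"turn": 6.8,"fingers": 1},
  {"x": 0,"y": 0,"z": 0,"turn": 6.8,"fingers": 1},
])

```text
clock: 3.8
position: [440.3, -326.6, 125.9]
ee_rot: [0.375, 0.927, 0.0, -0.002]
contact_force: [0.1, -0.2, -0.8]
gripper_width: 16.1
```

Emit:
servo_tool([
  {"x": 1.33,"y": 3.47,"z": -0.22,"turn": 0,"fingers": 1},
  {"x": 1.33,"y": 3.47,"z": -0.22,"turn": 0,"fingers": 1},
  {"x": 1.33,"y": 3.47,"z": -0.22,"turn": 0,"fingers": 1},
  {"x": 1.33,"y": 3.47,"z": -0.22,"turn": 0,"fingers": 1},
  {"x": 1.33,"y": 3.47,"z": -0.22,"turn": 0,"fingers": 1},
  {"x": 1.33,"y": 3.47,"z": -0.22,"turn": 0,"fingers": 1},
  {"x": 1.33,"y": 3.47,"z": -0.22,"turn": 0,"fingers": 1},
  {"x": 1.33,"y": 3.47,"z": -0.22,"turn": 0,"fingers": 1},
  {"x": 1.33,"y": 3.47,"z": -0.22,"turn": 0,"fingers": 1},
  {"x": 1.33,"y": 3.47,"z": -0.22,"turn": 0,"fingers": 1},
])

```text
clock: 4.63
position: [584.0, 17.4, 148.1]
ee_rot: [0.372, 0.928, -0.001, -0.002]
contact_force: [1.0, -1.3, -0.2]
gripper_width: 16.0
```

Emit:
servo_tool([
  {"x": 0,"y": 0,"z": 0,"turn": 0,"fingers": 1},
  {"x": 0,"y": 0,"z": 0,"turn": 0,"fingers": 1},
  {"x": 0,"y": 0,"z": 0,"turn": 0,"fingers": 1},
])

```text
clock: 4.88
position: [583.5, 15.7, 148.0]
ee_rot: [0.372, 0.928, -0.001, -0.002]
contact_force: [0.3, -0.0, -0.6]
gripper_width: 15.9
```

```bash
python3 - <<'E'
from h import *
p,d,m=wr("w5"); print(arm.read_state()["joints"].round(2))
E
```

```text
t 4.88 pos [583.5  15.7 148. ] yawx 136.38 z [-3.6e-03 -7.0e-04 -1.0e+00] F [ 0.3 -0.  -0.6] w 15.9 j6 -2.64
[ 0.3   0.39 -0.21 -0.   -0.98 -2.64]
```

View pics/w5.png

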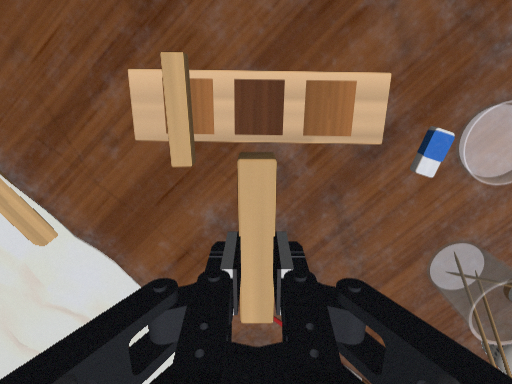

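The wrist view shows the whole lower panel, from (130,69) to (391,73) and down to y≈142, with the laid stick at about (178,110). The bare end is on the right. I'll measure it from the depth-banded top faces.

```bash
cat > meas.py <<'E'
from h import *
import sys
def face(name,zlo,zhi,zf,box,hl=(5,70,40)):
    f=np.load(f"pics/{name}.npz"); p=f["p"];k=f["k"]; m=dict(pose=f["pose"],fx=k[0],fy=k[1],cx=k[2],cy=k[3])
    C=cloud(m,f["d"]); mk=(cv2.inRange(cv2.cvtColor(p,cv2.COLOR_RGB2HSV),hl,(25,255,255))>0)&(C[:,:,2]>zlo)&(C[:,:,2]<zhi)
    b=np.zeros_like(mk); b[box[1]:box[3],box[0]:box[2]]=1; mk=(mk&b).astype(np.uint8)
    mk=cv2.morphologyEx(mk,cv2.MORPH_CLOSE,np.ones((5,5)))
    n,l,s,ce=cv2.connectedComponentsWithStats(mk)
    out=[]
    for i in range(1,n):
        if s[i,4]<200: continue
        w=ray(m,np.argwhere(l==i)[:,::-1],zf)[:,:2].astype(np.float32); q=cv2.minAreaRect(w)
        print(name,s[i],"zmed",np.median(C[l==i][:,2]).round(1),"rect",np.round(q[0],1),np.round(q[1],1),round(q[2],2)); out.append(w)
    return mk,out
E
python3 - <<'E'
from meas import *
mk,o=face("w5",15,26,20,(100,40,420,160))
w=np.vstack(o); q=cv2.minAreaRect(w); print("panel",q); print(cv2.boxPoints(q).round(1))
mk2,o2=face("w5",32,45,38,(100,40,230,175))
c=np.array(q[0]); 
for b in o2:
    q2=cv2.minAreaRect(b); print("stick",q2, "offset", np.array(q2[0])-c, np.linalg.norm(np.array(q2[0])-c))
cv2.imwrite("pics/m5.png",np.vstack([mk,mk2])*255)
E
```

```text
w5 [  188    61   203    99 14132] zmed 21.5 rect [558.5  77.1] [168.9  82.3] 47.06
w5 [ 128   68   41   73 2453] zmed 21.3 rect [471.5  -7.1] [29.8 59.7] 46.41
panel ((541.951904296875, 57.054481506347656), (219.43878173828125, 82.26983642578125), 45.55603790283203)
[[435.8   7.5]
 [494.5 -50.1]
 [648.1 106.6]
 [589.4 164.2]]
w5 [ 160   52   34  115 2737] zmed 39.2 rect [495.3  11.3] [19.4 89.4] 47.1
stick ((495.27349853515625, 11.332908630371094), (19.449878692626953, 89.4395751953125), 47.10367965698242) offset [-46.67840576 -45.72157288] 65.34015450478284
```

View pics/m5.png

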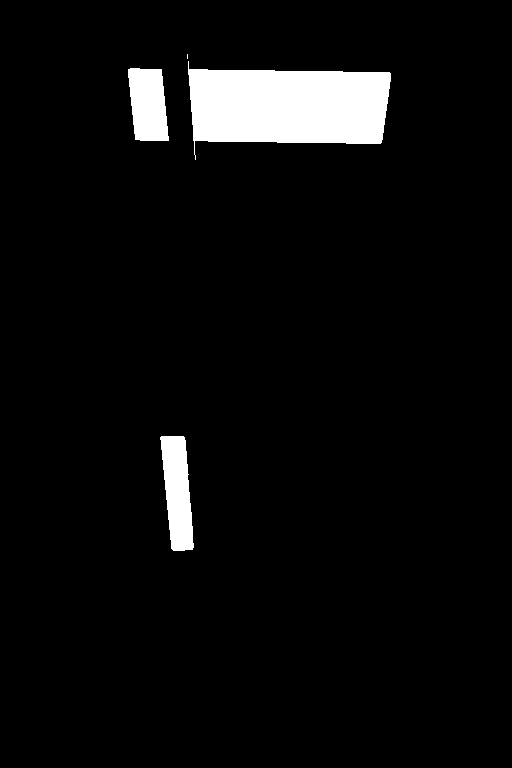

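```bash
sed -i 's/    n,l,s,ce=cv2.connectedComponentsWithStats(mk)\n    out/&/; s/np.ones((5,5)))$/np.ones((5,5))); mk=cv2.morphologyEx(mk,cv2.MORPH_OPEN,np.ones((7,7)))/' meas.py
python3 - <<'E'
from meas import *
mk,o=face("w5",15,26,20,(100,40,420,160))
w=np.vstack(o); q=cv2.minAreaRect(w); print("panel wrist",q)
p=np.load("pics/top0c.npy");d=np.load("pics/top0.npy");m=arm.camera_model("top");np.savez("pics/t0.npz",p=p,d=d,pose=m["pose"],k=[m["fx"],m["fy"],m["cx"],m["cy"]])
C=cloud(m,d);h=cv2.cvtColor(p,cv2.COLOR_RGB2HSV)
mk=(cv2.inRange(h,(5,70,40),(25,255,255))>0)&(C[:,:,2]>11)&(C[:,:,2]<29); mk[:,:200]=0;mk[:,290:]=0;mk[:110]=0;mk[200:]=0
k=cv2.morphologyEx(mk.astype(np.uint8),cv2.MORPH_OPEN,np.ones((4,4)))
print("panel top",cv2.minAreaRect(ray(m,np.argwhere(k)[:,::-1],20)[:,:2].astype(np.float32)))
E
```

```text
w5 [ 128   68   40   73 2448] zmed 21.3 rect [471.7  -7. ] [29.6 59.8] 45.82
w5 [  189    69   202    75 14099] zmed 21.5 rect [555.9  78.9] [168.7  59.8] 45.58
panel wrist ((538.170654296875, 60.768280029296875), (219.44009399414062, 59.82921600341797), 45.57986068725586)
panel top ((536.25244140625, 58.61288833618164), (218.9457244873047, 60.319766998291016), 46.27045440673828)
```

Emit:
servo_tool([
  {"x": 1.5,"y": 1.65,"z": 0,"turn": 0.8,"fingers": 1},
  {"x": 1.5,"y": 1.65,"z": 0,"turn": 0,"fingers": 1},
  {"x": 1.5,"y": 1.65,"z": 0,"turn": 0,"fingers": 1},
  {"x": 1.5,"y": 1.65,"z": 0,"turn": 0,"fingers": 1},
  {"x": 0,"y": 0,"z": 3,"turn": 0,"fingers": 1},
  {"x": 0,"y": 0,"z": 3,"turn": 0,"fingers": 1},
  {"x": 0,"y": 0,"z": 2,"turn": 0,"fingers": 1},
  {"x": 0,"y": 0,"z": 2,"turn": 0,"fingers": 1},
  {"x": 0,"y": 0,"z": 0,"turn": 0,"fingers": 1},
  {"x": 0,"y": 0,"z": 0,"turn": 0,"fingers": 1},
])

```text
clock: 5.77
position: [586.9, 103.3, 48.7]
ee_rot: [0.379, 0.925, -0.001, -0.001]
contact_force: [0.7, -0.7, 1.3]
gripper_width: 16.3
```

Emit:
servo_tool([
  {"x": 0,"y": 0,"z": 0,"turn": 0,"fingers": 1},
  {"x": 0,"y": 0,"z": 0,"turn": 0,"fingers": 1},
])

```text
clock: 5.93
position: [588.8, 104.8, 51.3]
ee_rot: [0.378, 0.926, 0.001, 0.001]
contact_force: [-0.5, -0.4, -0.1]
gripper_width: 15.7
```

```bash
python3 - <<'E'
from h import *
p,d,m=wr("w6"); plan((586.9,104.8,31),45.6)
E
```

```text
t 5.93 pos [588.8 104.8  51.3] yawx 135.54 z [ 0.0029  0.001  -1.    ] F [-0.5 -0.4 -0.1] w 15.7 j6 -2.79
t 5.98 pos [588.7 104.9  51.3] yawx 135.55 z [ 0.0029  0.0011 -1.    ] F [-0.9 -0.2  0.4] w 16.1 j6 -2.79
turn -0.05 (alt 179.95 )
shift cm after turn [ 0.12 -0.14  2.03] before [ 0.12 -0.14  2.03]
```

View pics/w6.png

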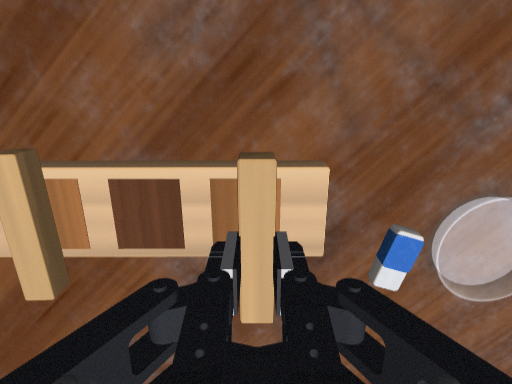

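Emit:
servo_tool([
  {"x": 0.12,"y": -0.14,"z": 1.0,"turn": 0,"fingers": 1},
  {"x": 0,"y": 0,"z": 0.6,"turn": 0,"fingers": 1},
  {"x": 0,"y": 0,"z": 0.3,"turn": 0,"fingers": 1},
  {"x": 0,"y": 0,"z": 0.1,"turn": 0,"fingers": 1},
  {"x": 0,"y": 0,"z": 0,"turn": 0,"fingers": 1},
  {"x": 0,"y": 0,"z": 0,"turn": 0,"fingers": 1},
  {"x": 0,"y": 0,"z": 0,"turn": 0,"fingers": 1},
])

```text
clock: 6.57
position: [586.2, 104.9, 29.7]
ee_rot: [0.378, 0.926, 0.0, 0.0]
contact_force: [0.5, 0.2, -1.0]
gripper_width: 16.1
```

Emit:
servo_tool([
  {"x": 0,"y": 0,"z": 0.1,"turn": 0,"fingers": 1},
  {"x": 0,"y": 0,"z": 0.1,"turn": 0,"fingers": 1},
  {"x": 0,"y": 0,"z": 0,"turn": 0,"fingers": 1},
])

```text
clock: 6.82
position: [586.3, 104.9, 28.9]
ee_rot: [0.378, 0.926, 0.0, 0.0]
contact_force: [-2.8, -0.6, 6.5]
gripper_width: 16.0
```

```bash
python3 - <<'E'
from h import *
plan((586.9,104.8,28),45.6)
E
```

```text
t 6.82 pos [586.3 104.9  28.9] yawx 135.6 z [ 0.001  0.    -1.   ] F [-2.8 -0.6  6.5] w 16.0 j6 -2.8
turn -0.0 (alt 180.0 )
shift cm after turn [-0.05  0.04  0.09] before [-0.05  0.04  0.09]
```

Contact came at z=28.9, which is exactly 20 mm above the pickup height. Releasing now.

Emit:
servo_tool([
  {"x": 0,"y": 0,"z": 0,"turn": 0,"fingers": 2.4},
  {"x": 0,"y": 0,"z": 0,"turn": 0,"fingers": 3},
  {"x": 0,"y": 0,"z": 0,"turn": 0,"fingers": 4},
  {"x": 0,"y": 0,"z": 0,"turn": 0,"fingers": 4},
  {"x": 0,"y": 0,"z": -2,"turn": 0,"fingers": 4},
  {"x": 0,"y": 0,"z": -3.5,"turn": 0,"fingers": 4},
  {"x": -1.5,"y": -1.5,"z": -3.5,"turn": 0,"fingers": 5},
  {"x": -2,"y": -2,"z": -3,"turn": 0,"fingers": 8.5},
  {"x": -2,"y": -2,"z": 0,"turn": 0,"fingers": 8.5},
])

```text
clock: 7.57
position: [590.8, 27.3, 154.9]
ee_rot: [0.377, 0.926, 0.003, 0.006]
contact_force: [0.2, 0.7, 1.0]
gripper_width: 72.8
```

Emit:
servo_tool([
  {"x": 0,"y": 0,"z": 0,"turn": 0,"fingers": 8.5},
  {"x": 0,"y": 0,"z": 0,"turn": 0,"fingers": 8.5},
  {"x": 0,"y": 0,"z": 0,"turn": 0,"fingers": 8.5},
])

```text
clock: 7.82
position: [586.2, 26.9, 146.9]
ee_rot: [0.378, 0.926, -0.0, -0.001]
contact_force: [-0.8, 0.4, -0.2]
gripper_width: 85.2
```

```bash
python3 - <<'E'
from meas import *
p,d,m=wr("w7"); print(arm.read_state()["joints"].round(2))
mk,o=face("w7",15,27,20,(60,30,470,200)); print("panel",cv2.minAreaRect(np.vstack(o)))
face("w7",32,46,38,(60,30,470,200))
E
```

```text
t 7.82 pos [586.2  26.9 146.9] yawx 135.53 z [-1.3e-03 -1.0e-04 -1.0e+00] F [-0.8  0.4 -0.2] w 85.2 j6 -2.67
[ 0.32  0.39 -0.2  -0.   -0.97 -2.67]
w7 [ 174   77  141   72 9629] zmed 21.5 rect [537.2  60. ] [117.3  59.5] 45.55
w7 [ 335   77   42   72 2598] zmed 21.3 rect [604.  128.1] [31.1 59.5] 45.54
w7 [ 115   78   41   71 2339] zmed 21.3 rect [471.6  -7.3] [29.  58.9] 45.66
panel ((538.0556030273438, 60.91537094116211), (219.45977783203125, 59.536651611328125), 45.54458236694336)
w7 [ 311   55   31  115 2722] zmed 39.2 rect [583.1 107.1] [19.1 89.3] 45.49
w7 [ 146   61   36  114 2753] zmed 39.2 rect [495.3  11.6] [19.8 89.8] 47.1
```

View pics/w7.png

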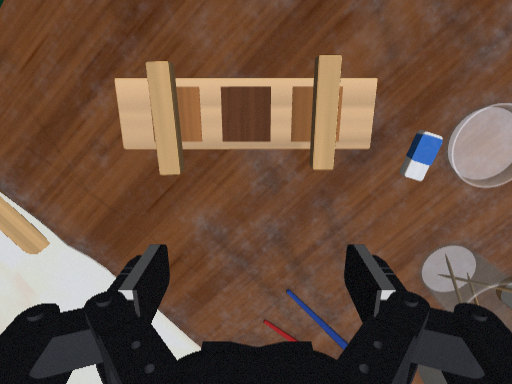

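The second stick lies straight, 64.6 mm from the panel's middle, and the lower panel has not moved. I'll go on to the other panel.

Emit:
servo_tool([
  {"x": 0,"y": 0,"z": 0,"turn": -6.95,"fingers": 8.5},
  {"x": 0,"y": 0,"z": 0,"turn": -6.95,"fingers": 8.5},
  {"x": 0,"y": 0,"z": 0,"turn": -6.95,"fingers": 8.5},
  {"x": 0,"y": 0,"z": 0,"turn": -6.95,"fingers": 8.5},
  {"x": 0,"y": 0,"z": 0,"turn": -6.95,"fingers": 8.5},
  {"x": 0,"y": 0,"z": 0,"turn": -6.95,"fingers": 8.5},
  {"x": 0,"y": 0,"z": 0,"turn": -6.95,"fingers": 8.5},
  {"x": 0,"y": 0,"z": 0,"turn": -6.95,"fingers": 8.5},
])

```text
clock: 8.53
position: [586.4, 28.1, 146.5]
ee_rot: [-0.101, 0.995, -0.0, -0.001]
contact_force: [0.4, 0.5, 0.5]
gripper_width: 84.9
```

Emit:
servo_tool([
  {"x": -0.63,"y": 3.44,"z": -0.59,"turn": 0,"fingers": 8.5},
  {"x": -0.63,"y": 3.44,"z": -0.59,"turn": 0,"fingers": 8.5},
  {"x": -0.63,"y": 3.44,"z": -0.59,"turn": 0,"fingers": 8.5},
  {"x": -0.63,"y": 3.44,"z": -0.59,"turn": 0,"fingers": 8.5},
  {"x": -0.63,"y": 3.44,"z": -0.59,"turn": 0,"fingers": 8.5},
  {"x": -0.63,"y": 3.44,"z": -0.59,"turn": 0,"fingers": 8.5},
  {"x": -0.63,"y": 3.44,"z": -0.59,"turn": 0,"fingers": 8.5},
  {"x": -0.63,"y": 3.44,"z": -0.59,"turn": 0,"fingers": 8.5},
  {"x": -0.63,"y": 3.44,"z": -0.59,"turn": 0,"fingers": 8.5},
])

```text
clock: 9.28
position: [581.2, 344.5, 199.8]
ee_rot: [-0.098, 0.995, -0.001, -0.001]
contact_force: [1.0, 0.8, -0.0]
gripper_width: 84.8
```

Emit:
servo_tool([
  {"x": 0,"y": 0,"z": 0,"turn": 0,"fingers": 8.5},
  {"x": 0,"y": 0,"z": 0,"turn": 0,"fingers": 8.5},
  {"x": 0,"y": 0,"z": 0,"turn": 0,"fingers": 8.5},
])

```text
clock: 9.53
position: [581.4, 342.1, 199.3]
ee_rot: [-0.098, 0.995, -0.001, -0.001]
contact_force: [-0.9, -0.6, -0.6]
gripper_width: 84.9
```

```bash
python3 - <<'E'
from meas import *
p,d,m=wr("w8"); print(arm.read_state()["joints"].round(2))
mk,o=face("w8",14,27,20,(60,0,470,300))
if o: c=cv2.minAreaRect(max(o,key=len)); print(c)
E
```

```text
t 9.53 pos [581.4 342.1 199.3] yawx -168.75 z [-0.0021 -0.0017 -1.    ] F [-0.9 -0.6 -0.6] w 84.9 j6 -2.15
[ 0.77  0.49  0.1  -0.   -1.18 -2.15]
w8 [  226     0    64   184 10919] zmed 21.5 rect [513.8 328.7] [177.2  59.9] 11.05
w8 [ 60 116  26  45 811] zmed 21.1 rect [592.5 145.7] [48.4 26.1] 0.21
w8 [ 240  243   84   57 1924] zmed 25.7 rect [705.2 397.6] [ 78.1 102.7] 11.32
((513.7537841796875, 328.666259765625), (177.2013702392578, 59.86994552612305), 11.052938461303711)
```

View pics/w8.png

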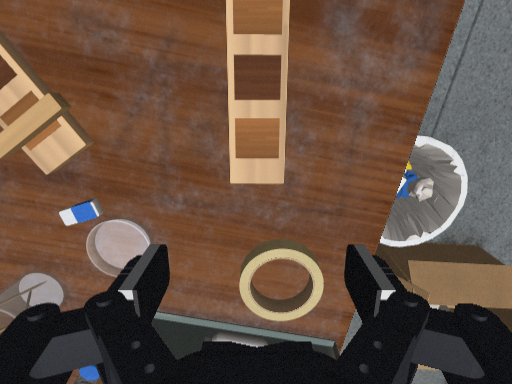

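The wrist view shows the other panel cut off by the image top edge; its far end is at v≈184 and its width at u 228–287. Working back from the far end puts the centre at (493,324.8) and the angle at 11.05°, which agrees with the top view.

Emit:
servo_tool([
  {"x": 3,"y": 0,"z": 0,"turn": 0.2,"fingers": 8.54},
  {"x": 3,"y": 0,"z": 0,"turn": 0,"fingers": 8.54},
  {"x": 3,"y": 0,"z": 2,"turn": 0,"fingers": 8.54},
  {"x": 0,"y": 0,"z": 3.5,"turn": 0,"fingers": 8.54},
  {"x": 0,"y": 0,"z": 3.5,"turn": 0,"fingers": 8.54},
  {"x": 0,"y": 0,"z": 3.5,"turn": 0,"fingers": 8.54},
  {"x": 0,"y": 0,"z": 2.5,"turn": 0,"fingers": 8.54},
  {"x": 0,"y": 0,"z": 0.5,"turn": 0,"fingers": 8.54},
  {"x": 0,"y": 0,"z": 0,"turn": 0,"fingers": 8.54},
  {"x": 0,"y": 0,"z": 0,"turn": 0,"fingers": 8.54},
])

```text
clock: 10.42
position: [495.0, 324.4, 46.9]
ee_rot: [-0.095, 0.995, 0.0, 0.001]
contact_force: [-0.6, -0.6, -0.4]
gripper_width: 85.3
```

Emit:
servo_tool([
  {"x": 0,"y": 0,"z": 0,"turn": 0,"fingers": 8.54},
  {"x": 0,"y": 0,"z": 0,"turn": 0,"fingers": 8.54},
])

```text
clock: 10.58
position: [495.1, 325.3, 47.9]
ee_rot: [-0.096, 0.995, 0.001, 0.002]
contact_force: [0.7, -0.4, -0.3]
gripper_width: 85.5
```

```bash
python3 - <<'E'
from meas import *
p,d,m=wr("w9"); plan((493,324.8,6),101.05)
mk,o=face("w9",14,27,20,(150,0,360,300))
E
```

```text
t 10.58 pos [495.1 325.3  47.9] yawx -169.04 z [ 0.003  0.003 -1.   ] F [ 0.7 -0.4 -0.3] w 85.5 j6 -2.23
t 10.63 pos [494.9 325.2  47.6] yawx -169.04 z [ 0.0025  0.0027 -1.    ] F [-0.5 -0.  -0.3] w 85.4 j6 -2.23
turn -0.09 (alt 179.91 )
shift cm after turn [ 0.2  -0.02  4.16] before [ 0.2  -0.02  4.16]
w9 [  197    19   119   281 29397] zmed 21.5 rect [467.4 319.7] [166.8  59.8] 11.04
```

View pics/w9.png

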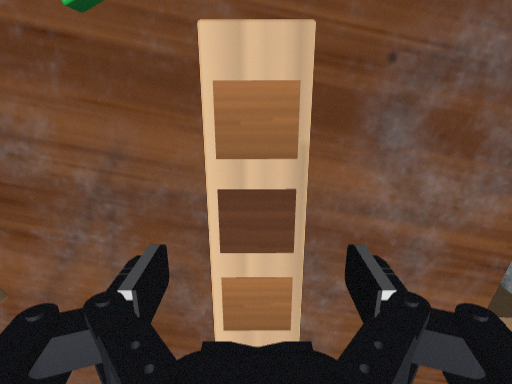

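Now measured from its near end, the centre is (493.5,324.8), which agrees. Descending to grip.

Emit:
servo_tool([
  {"x": 0.15,"y": 0,"z": 2,"turn": 0,"fingers": 8.54},
  {"x": 0,"y": 0,"z": 1.4,"turn": 0,"fingers": 8.54},
  {"x": 0,"y": 0,"z": 0.6,"turn": 0,"fingers": 8.54},
  {"x": 0,"y": 0,"z": 0.1,"turn": 0,"fingers": 8.54},
  {"x": 0,"y": 0,"z": 0,"turn": 0,"fingers": 8.54},
  {"x": 0,"y": 0,"z": 0,"turn": 0,"fingers": 8.54},
  {"x": 0,"y": 0,"z": 0,"turn": 0,"fingers": 8.54},
])

```text
clock: 11.22
position: [493.1, 324.8, 5.8]
ee_rot: [-0.096, 0.995, 0.001, 0.001]
contact_force: [-0.7, 0.6, 0.6]
gripper_width: 85.8
```

Emit:
servo_tool([
  {"x": 0,"y": 0,"z": 0,"turn": 0,"fingers": 5},
  {"x": 0,"y": 0,"z": 0,"turn": 0,"fingers": 5},
  {"x": 0,"y": 0,"z": 0,"turn": 0,"fingers": 5},
  {"x": 0,"y": 0,"z": 0,"turn": 0,"fingers": 5},
  {"x": 0,"y": 0,"z": 0,"turn": 0,"fingers": 5},
  {"x": 0,"y": 0,"z": 0,"turn": 0,"fingers": 5},
])

```text
clock: 11.72
position: [493.0, 324.7, 5.8]
ee_rot: [-0.096, 0.995, 0.001, 0.001]
contact_force: [-1.7, -0.2, 5.1]
gripper_width: 58.5
```

```bash
python3 - <<'E'
from meas import *
p,d,m=wr("w10")
E
```

```text
t 11.72 pos [493.  324.7   5.8] yawx -169.01 z [ 0.0013  0.0011 -1.    ] F [-1.7 -0.2  5.1] w 58.5 j6 -2.24
```

View pics/w10.png

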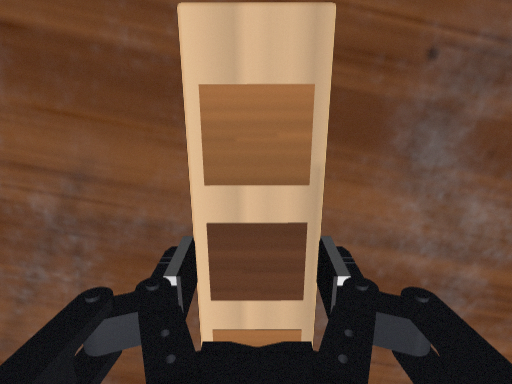

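Emit:
servo_tool([
  {"x": 0,"y": 0,"z": -0.5,"turn": 0,"fingers": 5},
  {"x": 0,"y": 0,"z": -1,"turn": 0,"fingers": 5},
  {"x": 0,"y": 0,"z": -2,"turn": 0,"fingers": 5},
  {"x": 0,"y": 0,"z": -3,"turn": 0,"fingers": 5},
  {"x": 0,"y": 0,"z": -3,"turn": 0,"fingers": 5},
  {"x": 0,"y": 0,"z": -2,"turn": 0,"fingers": 5},
  {"x": 0,"y": 0,"z": -1,"turn": 0,"fingers": 5},
  {"x": 0,"y": 0,"z": 0,"turn": 0,"fingers": 5},
  {"x": 0,"y": 0,"z": 0,"turn": 0,"fingers": 5},
  {"x": 0,"y": 0,"z": 0,"turn": 0,"fingers": 5},
])

```text
clock: 12.6
position: [491.4, 323.2, 127.8]
ee_rot: [-0.095, 0.995, -0.001, -0.002]
contact_force: [-0.0, 0.1, -2.8]
gripper_width: 58.1
```

```bash
cat > hand.py <<'E'
from meas import *
def hand(name):
    p,d,m=wr(name); s=arm.read_state(); r=R.from_quat(s["ee_rot"]).as_matrix(); C=cloud(m,d); L=(C-s["position"])@r
    h=cv2.cvtColor(p,cv2.COLOR_RGB2HSV)
    mk=((cv2.inRange(h,(5,60,40),(25,255,255))>0)&(abs(L[:,:,2]+15)<20)&(abs(L[:,:,1])<40)).astype(np.uint8); mk=cv2.morphologyEx(mk,cv2.MORPH_CLOSE,np.ones((5,5)));mk=cv2.morphologyEx(mk,cv2.MORPH_OPEN,np.ones((5,5)))
    n,l,ss,_=cv2.connectedComponentsWithStats(mk); i=1+ss[1:,4].argmax(); q=L[l==i]
    A=np.c_[q[:,:2],np.ones(len(q))]; c=np.linalg.lstsq(A,q[:,2],rcond=None)[0]; print("plane z=ax+by+c",c.round(4),"box",ss[i])
    w=ray(m,np.argwhere(l==i)[:,::-1],s["position"][2]-c[2]); t=((w-s["position"])@r)[:,:2].astype(np.float32); print(cv2.minAreaRect(t),"xmin/max",t.min(0),t.max(0))
E
python3 -c "
from hand import *
hand('w11')"
```

```text
t 12.6 pos [491.4 323.2 127.8] yawx -169.07 z [-0.003  -0.0024 -1.    ] F [-0.   0.1 -2.8] w 58.1 j6 -2.24
plane z=ax+by+c [ 3.51000e-02  6.00000e-03 -1.70688e+01] box [  177     0   159   346 46694]
((30.532920837402344, -0.18816184997558594), (58.686458587646484, 157.94419860839844), 89.86841583251953) xmin/max [-48.445126 -29.67764 ] [109.441864  29.259195]
```

View pics/w11.png

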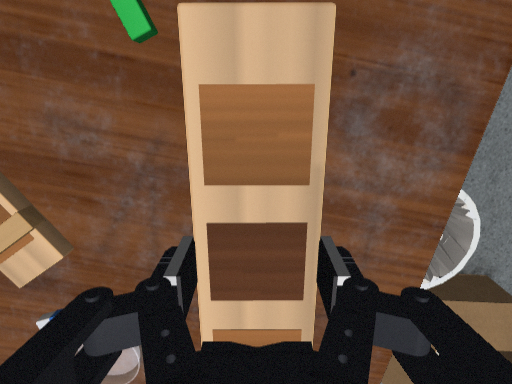

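The panel is held centred, and its image is unchanged from before the lift, so it did not tilt. I'll turn it and carry it over the stack.

Emit:
servo_tool([
  {"x": 0,"y": 0,"z": 0,"turn": -4,"fingers": 5},
  {"x": 0,"y": 0,"z": 0,"turn": -6,"fingers": 5},
  {"x": 0,"y": 0,"z": 0,"turn": -6,"fingers": 5},
  {"x": 0,"y": 0,"z": 0,"turn": -6,"fingers": 5},
  {"x": 0,"y": 0,"z": 0,"turn": -6,"fingers": 5},
  {"x": 0,"y": 0,"z": 0,"turn": -4.6,"fingers": 5},
  {"x": 0,"y": 0,"z": 0,"turn": -2,"fingers": 5},
])

```text
clock: 13.23
position: [491.8, 323.5, 127.7]
ee_rot: [-0.389, 0.921, -0.001, -0.002]
contact_force: [-0.1, -0.1, -1.8]
gripper_width: 58.1
```

Emit:
servo_tool([
  {"x": 0.78,"y": -1.09,"z": 0,"turn": 0,"fingers": 5},
  {"x": 1.55,"y": -2.17,"z": 0,"turn": 0,"fingers": 5},
  {"x": 1.95,"y": -2.72,"z": 0,"turn": 0,"fingers": 5},
  {"x": 1.95,"y": -2.72,"z": 0,"turn": 0,"fingers": 5},
  {"x": 1.95,"y": -2.72,"z": 0,"turn": 0,"fingers": 5},
  {"x": 1.95,"y": -2.72,"z": 0,"turn": 0,"fingers": 5},
  {"x": 1.95,"y": -2.72,"z": 0,"turn": 0,"fingers": 5},
  {"x": 1.55,"y": -2.17,"z": 0,"turn": 0,"fingers": 5},
  {"x": 1.17,"y": -1.63,"z": 0,"turn": 0,"fingers": 5},
  {"x": 0.75,"y": -1.05,"z": 0,"turn": 0,"fingers": 5},
])

```text
clock: 14.07
position: [537.8, 58.3, 128.5]
ee_rot: [-0.386, 0.923, 0.0, -0.002]
contact_force: [0.6, 0.5, -3.1]
gripper_width: 57.9
```

Emit:
servo_tool([
  {"x": 0,"y": 0,"z": 0,"turn": 0,"fingers": 5},
  {"x": 0,"y": 0,"z": 0,"turn": 0,"fingers": 5},
  {"x": 0,"y": 0,"z": 0,"turn": 0,"fingers": 5},
  {"x": 0,"y": 0,"z": 0,"turn": 0,"fingers": 5},
])

```text
clock: 14.4
position: [538.6, 62.0, 129.5]
ee_rot: [-0.388, 0.922, 0.0, -0.0]
contact_force: [-0.4, -0.1, -2.4]
gripper_width: 58.2
```

```bash
python3 - <<'E'
from hand import *
hand("w12"); plan((537.6,60.2,55),135.55)
p,d=arm.get_image("top"); cv2.imwrite("pics/t12.png",cv2.resize(p[100:230,150:340],None,fx=4,fy=4)[:,:,::-1])
E
```

```text
t 14.4 pos [538.6  62.  129.5] yawx -134.37 z [-3.e-04 -1.e-04 -1.e+00] F [-0.4 -0.1 -2.4] w 58.2 j6 -1.19
plane z=ax+by+c [ 3.69000e-02  1.40000e-03 -1.68799e+01] box [  177     0   159   346 46687]
((30.585708618164062, -0.23025894165039062), (58.45536422729492, 157.78392028808594), 89.97150421142578) xmin/max [-48.304596 -29.494932] [109.46403   29.022215]
t 14.45 pos [538.6  62.1 129.6] yawx -134.36 z [-2.e-04 -0.e+00 -1.e+00] F [-0.1  0.3 -1.7] w 58.3 j6 -1.19
turn 0.09 (alt -179.91 )
shift cm after turn [ 0.2  -0.06  7.46] before [ 0.2  -0.06  7.46]
```

View pics/w12.png

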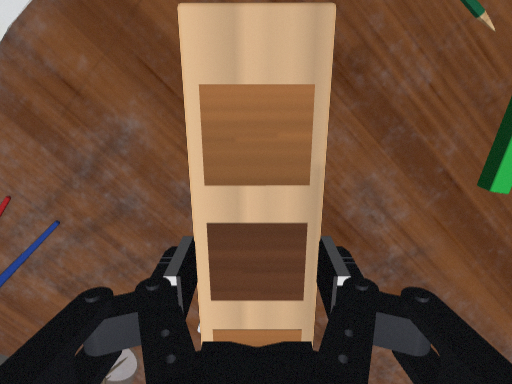

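The held panel fully hides the lower one. I'll descend to just above the sticks.

Emit:
servo_tool([
  {"x": 0.2,"y": -0.06,"z": 1.5,"turn": 0.1,"fingers": 5},
  {"x": 0,"y": 0,"z": 2.5,"turn": 0,"fingers": 5},
  {"x": 0,"y": 0,"z": 2,"turn": 0,"fingers": 5},
  {"x": 0,"y": 0,"z": 1,"turn": 0,"fingers": 5},
  {"x": 0,"y": 0,"z": 0.4,"turn": 0,"fingers": 5},
  {"x": 0,"y": 0,"z": 0,"turn": 0,"fingers": 5},
  {"x": 0,"y": 0,"z": 0,"turn": 0,"fingers": 5},
  {"x": 0,"y": 0,"z": 0,"turn": 0,"fingers": 5},
])

```text
clock: 15.17
position: [538.7, 59.8, 57.0]
ee_rot: [-0.387, 0.922, -0.0, 0.001]
contact_force: [0.0, 0.3, -2.0]
gripper_width: 58.2
```

```bash
python3 - <<'E'
from hand import *
plan((537.6,60.2,45),135.55)
p,d=arm.get_image("scene"); cv2.imwrite("pics/s13.png",cv2.resize(p[150:270,130:330],None,fx=4,fy=4)[:,:,::-1])
wr("w13")
E
```

```text
t 15.17 pos [538.7  59.8  57. ] yawx -134.5 z [ 2.5e-03  8.0e-04 -1.0e+00] F [ 0.   0.3 -2. ] w 58.2 j6 -1.19
turn -0.05 (alt 179.95 )
shift cm after turn [0.05 0.11 1.2 ] before [0.05 0.11 1.2 ]
t 15.22 pos [538.6  59.7  56.9] yawx -134.51 z [ 2.5e-03  8.0e-04 -1.0e+00] F [-0.3 -0.4 -2.7] w 58.2 j6 -1.19
```

View pics/s13.png

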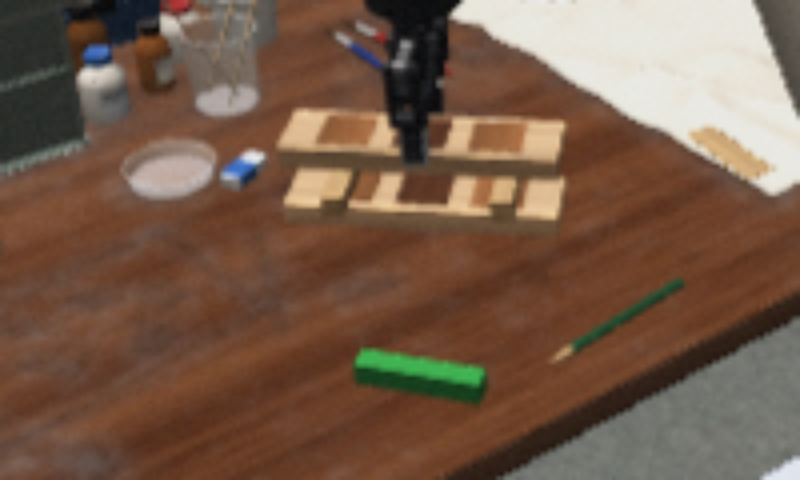

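View pics/w13.png

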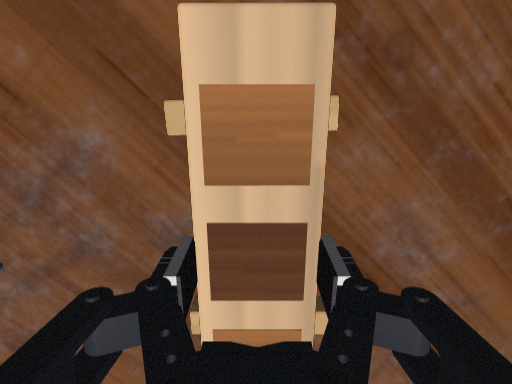

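Emit:
servo_tool([
  {"x": 0.03,"y": 0.08,"z": 0.5,"turn": 0,"fingers": 5},
  {"x": 0,"y": 0,"z": 0.4,"turn": 0,"fingers": 5},
  {"x": 0,"y": 0,"z": 0.2,"turn": 0,"fingers": 5},
  {"x": 0,"y": 0,"z": 0,"turn": 0,"fingers": 5},
  {"x": 0,"y": 0,"z": 0,"turn": 0,"fingers": 5},
  {"x": 0,"y": 0,"z": 0,"turn": 0,"fingers": 5},
])

```text
clock: 15.77
position: [537.0, 59.6, 44.7]
ee_rot: [-0.386, 0.922, -0.0, -0.0]
contact_force: [-0.9, -0.1, -2.6]
gripper_width: 58.1
```

Emit:
servo_tool([
  {"x": 0,"y": 0,"z": 0.1,"turn": 0,"fingers": 5},
  {"x": 0,"y": 0,"z": 0,"turn": 0,"fingers": 5},
  {"x": 0,"y": 0,"z": 0,"turn": 0,"fingers": 5},
])

```text
clock: 16.02
position: [537.2, 59.7, 43.9]
ee_rot: [-0.386, 0.922, -0.0, 0.0]
contact_force: [-0.4, -0.3, -2.2]
gripper_width: 58.4
```

```bash
python3 - <<'E'
from hand import *
plan((537.6,60.2,44),135.55)
E
```

```text
t 16.02 pos [537.2  59.7  43.9] yawx -134.53 z [ 6.e-04  2.e-04 -1.e+00] F [-0.4 -0.3 -2.2] w 58.4 j6 -1.19
turn -0.08 (alt 179.92 )
shift cm after turn [-0.06  0.   -0.01] before [-0.06  0.   -0.01]
```

Emit:
servo_tool([
  {"x": 0,"y": 0,"z": 0.1,"turn": 0,"fingers": 5},
  {"x": 0,"y": 0,"z": 0,"turn": 0,"fingers": 5},
  {"x": 0,"y": 0,"z": 0,"turn": 0,"fingers": 5},
])

```text
clock: 16.27
position: [537.2, 59.7, 43.8]
ee_rot: [-0.387, 0.922, -0.0, 0.0]
contact_force: [-1.6, 0.4, 4.6]
gripper_width: 58.1
```

```bash
python3 - <<'E'
from hand import *
st()
p,d=arm.get_image("scene"); cv2.imwrite("pics/s14.png",cv2.resize(p[150:270,130:330],None,fx=4,fy=4)[:,:,::-1])
E
```

```text
t 16.27 pos [537.2  59.7  43.8] yawx -134.52 z [ 7.e-04  1.e-04 -1.e+00] F [-1.6  0.4  4.6] w 58.1 j6 -1.19
```

View pics/s14.png

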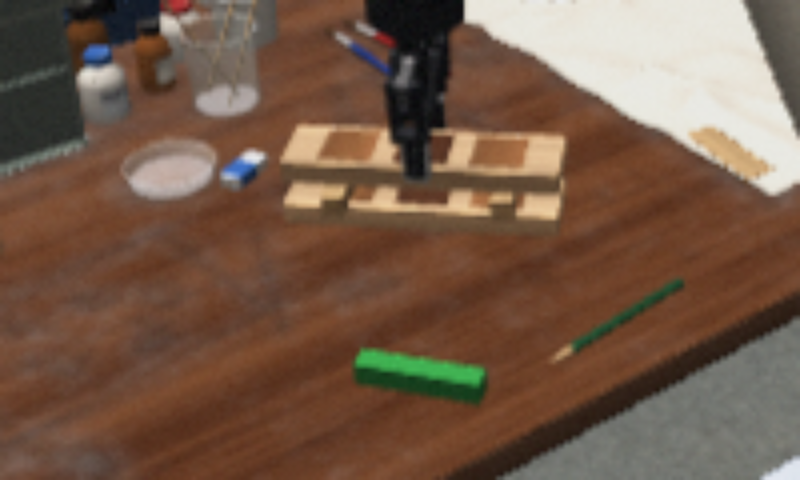

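Contact registered at z=43.8 with the panel squarely above the lower one. Releasing and retreating straight up.

Emit:
servo_tool([
  {"x": 0,"y": 0,"z": 0,"turn": 0,"fingers": 6.4},
  {"x": 0,"y": 0,"z": 0,"turn": 0,"fingers": 7},
  {"x": 0,"y": 0,"z": 0,"turn": 0,"fingers": 8},
  {"x": 0,"y": 0,"z": 0,"turn": 0,"fingers": 8},
  {"x": 0,"y": 0,"z": -0.5,"turn": 0,"fingers": 8},
  {"x": 0,"y": 0,"z": -2,"turn": 0,"fingers": 8},
  {"x": 0,"y": 0,"z": -3.5,"turn": 0,"fingers": 8},
  {"x": 0,"y": 0,"z": -3.5,"turn": 0,"fingers": 8},
  {"x": -2.5,"y": 0,"z": -3,"turn": 0,"fingers": 8},
  {"x": -3,"y": 0,"z": -2,"turn": 0,"fingers": 8},
])

```text
clock: 17.15
position: [576.1, 98.5, 192.5]
ee_rot: [-0.386, 0.923, -0.0, 0.003]
contact_force: [1.8, -0.6, 0.2]
gripper_width: 80.0
```

Emit:
servo_tool([
  {"x": -3,"y": 0,"z": 0,"turn": 0,"fingers": 8},
  {"x": -2,"y": 0,"z": 0,"turn": 0,"fingers": 8},
  {"x": 0,"y": 0,"z": 0,"turn": 0,"fingers": 8},
  {"x": 0,"y": 0,"z": 0,"turn": 0,"fingers": 8},
  {"x": 0,"y": 0,"z": 0,"turn": 0,"fingers": 8},
])

```text
clock: 17.57
position: [609.9, 134.1, 187.3]
ee_rot: [-0.386, 0.922, 0.0, -0.001]
contact_force: [0.1, -0.3, -0.2]
gripper_width: 80.0
```

```bash
python3 - <<'E'
from meas import *
p,d,m=wr("w15")
mk,o=face("w15",50,68,58,(100,0,420,330))
mk,o=face("w15",15,27,20,(100,0,420,330))
E
```

```text
t 17.57 pos [609.9 134.1 187.3] yawx -134.54 z [-1.4e-03 -5.0e-04 -1.0e+00] F [ 0.1 -0.3 -0.2] w 80.0 j6 -1.25
w15 [  218     0    77   185 13007] zmed 59.5 rect [561.2  83.9] [150.7  59.9] 45.51
```

View pics/w15.png

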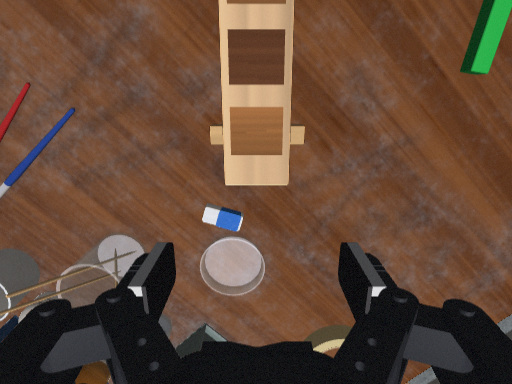

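```bash
python3 - <<'E'
from meas import *
m=arm.camera_model("top"); p,d=arm.get_image("top"); cv2.imwrite("pics/t15.png",cv2.resize(p[90:230,120:340],None,fx=3.5,fy=3.5)[:,:,::-1])
np.savez("pics/t15.npz",p=p,d=d,pose=m["pose"],k=[m["fx"],m["fy"],m["cx"],m["cy"]])
C=cloud(m,d);h=cv2.cvtColor(p,cv2.COLOR_RGB2HSV)
mk=(cv2.inRange(h,(5,70,40),(25,255,255))>0)&(C[:,:,2]>46)&(C[:,:,2]<70); mk[:,:200]=0;mk[:,290:]=0;mk[:110]=0;mk[200:]=0
k=cv2.morphologyEx(mk.astype(np.uint8),cv2.MORPH_OPEN,np.ones((4,4)))
print("upper top",cv2.minAreaRect(ray(m,np.argwhere(k)[:,::-1],58)[:,:2].astype(np.float32)))
p,d=arm.get_image("scene"); cv2.imwrite("pics/s15.png",cv2.resize(p[150:270,130:330],None,fx=4,fy=4)[:,:,::-1])
E
```

```text
upper top ((535.2138061523438, 57.357666015625), (219.08551025390625, 60.64307403564453), 45.62150192260742)
```

View pics/t15.png

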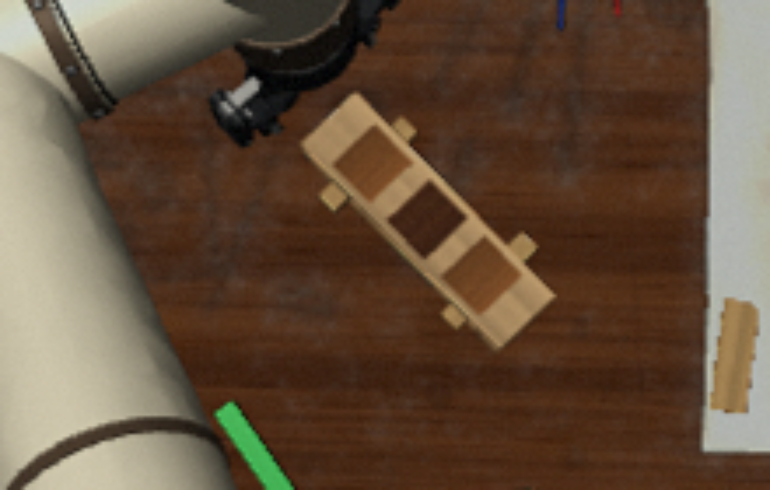

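View pics/s15.png

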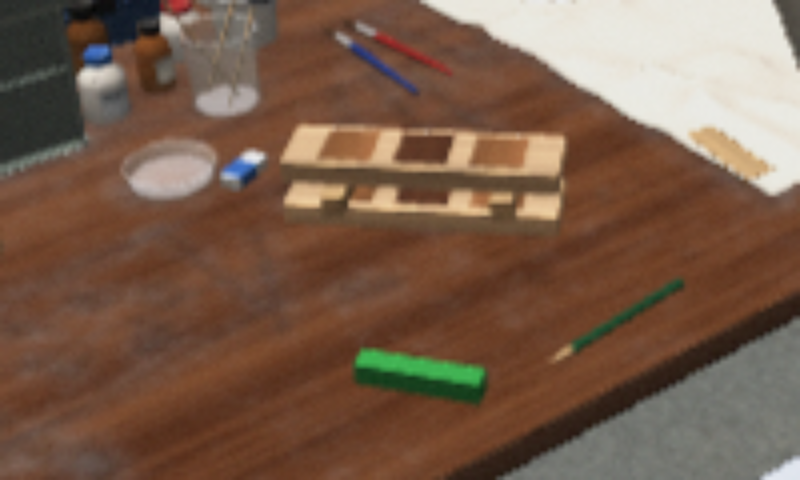

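```bash
python3 -c "
from bench import arm
print(arm.job_done(), arm.read_state()['clock'])"
```

```text
the job is handed in; nothing more can be done
the job is handed in; nothing more can be done
```

The stack is built and handed in at about 17.7 s of the 56 s allowed. I laid the loose square stick across the lower panel's bare end, then set the other panel flat on both sticks.

**Spare stick:** after release it lay straight across the panel (angle within 0.1°), 64.6 mm from the middle. The first stick is at about 65.5 mm.

**Upper panel:** it lies flat at a measured top height of 59.5 mm, against 58 mm nominal; the wrist camera reads about 1.3 mm high on every height here. It sits about 1.6 mm off the lower panel's centre along the length by the top camera. By the wrist camera it is about 2 mm off.

**Angle between the panels:** the wrist camera shows them parallel (0.03°). The top camera shows 0.65°, which I put down to its coarse pixels.

**Lower panel and its stick:** the wrist camera showed no movement of either after the spare stick was laid. I could not remeasure the lower panel afterwards because the upper one covers it. The final side view still shows it straight underneath.

**Forces and clearance:** the highest contact force I read was about 7 N. The gripper was clear of everything at hand-in. I left the lath and the green look-alike alone.

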